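# Feel along the safety edge

## Robot

A 6-joint arm with a two-finger parallel gripper is mounted at the origin on the work surface. World frame = base frame: x ahead of the robot, y to its left, z up, the work surface at z = 0. Lengths are in m, angles in rad, forces in N, time in s.
With the tool pointing down it reaches from about 0.35 to 0.975 m from the base axis. Payload 4.9 kg.
Tool frame: the origin (TCP) lies midway between the tips of the shut fingers; the grasp point (between the pads) lies 19 mm behind it; z points along the fingers, y is the line along which they close (so a half turn about z gives the same grasp; the last joint's range is limited). The gripper opens to 85 mm and grips with 20 to 120 N. Pads are 22 mm wide; open, the fingers measure 114 mm over their backs; the gripper's body (76 mm by 85 mm) begins 54 mm behind the grasp point. The pads swing forward as they close: fully open they stand 13 mm farther back than shut.
Start: joints at [-1.45, 0.053, 1.613, -0, 1.476, -0.119], TCP at [0.148, -0.607, 0.231] pointing down, gripper open.
Joint ranges: [-3.01, 3.01], [-1.01, 2.22], [0.06, 2.58], [-1.02, 4.17], [0.09, 2.62], [-3.14, 3.14]. Speed limits (rad/s): [2.57, 2.57, 3.14, 3.14, 3.14, 3.14].

## Interface

Orientations are given as a unit quaternion [w, x, y, z].
In Python, from plant import * gives the robot as it stands.
- The arm moves only by the tool jog_arm, never from a script. Its argument "targets" is a list of rows, each a list of 3 entries, a list of its own where there are three numbers: the shift along the tool's x, y, z in units of 25 mm (1.0 is 25 mm), then the turn, a rotation vector about the tool's x, y, z in units of 8 degrees (1.0 is 8 degrees), then the opening in per cent of the stroke, from 0 (shut) to 100 (fully open). A call has 1 to 8 rows; each row is the pose to reach, as a shift and turn from the pose commanded when the call began, along the tool's axes at that moment; what a row does not reach only later rows make up. A row lasts 1/8 s, in which the tool goes at most 62.5 mm and 10.7 degrees, less where a joint would pass 70% of its speed; a pose out of reach is approached as far as the arm can. A call with a gripper value outside its range is refused whole. The fingers move at their own pace and stop on an object; the grip force is fixed at half the most. Time passes only in rows, so rows that repeat a pose let the fingers close. It gives the time, the measured TCP pose, the force, the opening and the grip force at its end, in the units of the state.
- state(): the state, without advancing time (a new reading comes with each control period).
- grab_frame(name): name is "side" or "top" or "wrist"; returns (picture, depth): 480x640x3 uint8, red, green, blue; 480x640 float32, m along the optical axis (not along the pixel's ray), 0 where there is no reading.
- camera_params(name): a dict with "fovy" (degrees; the focal length in pixels is half the picture's height over the tangent of half this angle, whatever the lens; pixels are square), "cx", "cy" (the principal point, pixels), "rvec" (rotation vector, rad) and "tvec" (3), from world to camera coordinates, as OpenCV has them; the wrist camera has in their place "hand_eye" (4x4, takes a point from camera to tool coordinates, whose origin is the TCP and whose axes are the flange's). Camera axes: x right, y down, z forward; pixel columns grow to the right and rows downward; lengths in m; the calibration is good to about 2 mm. The wrist camera is an equidistant fisheye: a pixel r from the principal point sees the ray r / f radians off the axis. A picture is of the moment at which its call begins: read the wrist's pose just before it. camera_params takes no time and is no camera call.
- job_done(): hands the job in; it is judged then, once.
The state is a dict: "time": time; "joint_pos": joint angles; "joint_vel": joint speeds; "joint_efforts": joint torques, N m; "tool_pos": TCP position; "tool_rot": TCP orientation; "contact_force": force on the tool from outside, world axes, zero at the start; "ft_torque": the same for the moment, N m; "gripper_width": opening from 0.0 (shut) to 1.0 (fully open); "grasp_force": force on a finger pad.
Only numpy, scipy, OpenCV 4.12 (cv2) and the standard library are available. Lean on these libraries where they do the work, as an engineer would, in place of code of your own. Each camera call takes 0.05 s, during which the arm holds its last target. There are 200 camera calls.

## Task

Test the curved black pressure strip: starting on the end section next to the connection box, run the fingertips along its top to the other end, lightly pressing every one of its seven sections in turn; the strip should go down a few millimetres, never to its stop, and must not be pulled up. Stop on the last section, by the small end block, and finish while still holding it lightly pressed down. Leave everything else on the bench alone.

Things in the scene. Friction and masses are not known exactly. Their poses are not given: they have to be found in the camera images.
- base: Fixed plywood test plate, 170 x 400 x 10 mm thick, lying on the bench (origin: centre of its underside). An aluminium channel, 40 mm wide with its walls' tops 45 mm above the bench, is bolted on it in a gentle curve that runs along the plate's y axis and bulges to the plate's +x; it carries the black pressure strip.
- strip (a joint): How far the whole pressure strip is pressed down, in m: 0 at rest, positive downwards, stops dead at 0.011. It moves straight up and down as one piece on a spring of about 1 N per mm, so 4 mm down takes about 4 N; pulled up it can rise 4 mm. Fingers spread along it would press several sections at once.
- feedbox: Grey connection box, 66 x 46 mm and 36 mm high (top 46 mm above the bench), fixed on the plate just beyond one end of the strip, with a short black round gland on one side and four cover screws. The strip's first section is the one next to it. Origin: centre of its underside.
- endblock: Small grey end block, 22 x 30 mm and 24 mm high, fixed on the plate just beyond the strip's other end; the strip's last section is next to it. Origin: centre of its underside.
- sec1: End section, towards the plate's +y, of the black rubber strip: a round-topped bar 22 mm wide, top level, 65 mm above the bench at rest. Thin flush grey bands divide it into seven sections 36 to 41 mm long, end to end; a round end goes 11 mm beyond the end sections. Origin: on the strip's top line at the section's middle; y axis level along the strip, z up.
- sec2: Section of the strip, like sec1: number 2 counted from sec1.
- sec3: Section of the strip, like sec1: number 3 counted from sec1.
- sec4: Section of the strip, like sec1: number 4 counted from sec1.
- sec5: Section of the strip, like sec1: number 5 counted from sec1.
- sec6: Section of the strip, like sec1: number 6 counted from sec1.
- sec7: Section of the strip, like sec1: the end one towards the plate's -y. Whether sec1 or sec7 is the one next to the feed box changes from run to run.
- screwdriver: Screwdriver, 170 mm, green handle, lying on the plate on the robot's side of the strip. Loose; leave it alone.
- oiler: White plastic oil bottle with green cap, 38 mm across, 85 mm high, standing on the plate beyond the strip. Origin: centre of its underside. Loose; leave it alone.
- socket: Steel socket, 24 mm across, 30 mm high, standing on the plate beyond the strip. Origin: centre of its underside. Loose; leave it alone.
- wrench: Steel spanner, 180 mm, lying on the bench right of the plate. Loose; leave it alone.
- tape: Black roll of tape, 100 mm across, 25 mm high, lying on the bench left of the plate. Loose; leave it alone.
- cup: Clear plastic cup, 80 mm across, 70 mm high, on the bench right of the plate. Origin: centre of its underside. Loose; leave it alone.

How it is judged:
On the way, in this order (a step that is already met when the one before it is completed fails the run):
1. the fingers lightly press the first section, counted from the connection box (at least 0.4 N on it, strip at least 1 mm down) (value of joint strip above 0.001 m and ((horizontal distance between feedbox and sec1 below 0.12 m and contact force between the fingers and sec1 above 0.4 N) or (horizontal distance between feedbox and sec7 below 0.12 m and contact force between the fingers and sec7 above 0.4 N))), for 0.1 s.
2. the fingers lightly press the second section, counted from the connection box (at least 0.4 N on it, strip at least 1 mm down; the first is no longer touched) (value of joint strip above 0.001 m and ((horizontal distance between feedbox and sec1 below 0.12 m and contact force between the fingers and sec2 above 0.4 N and contact force between the fingers and sec1 below 0.2 N) or (horizontal distance between feedbox and sec7 below 0.12 m and contact force between the fingers and sec6 above 0.4 N and contact force between the fingers and sec7 below 0.2 N))), for 0.05 s.
3. the fingers lightly press the third section, counted from the connection box (at least 0.4 N on it, strip at least 1 mm down) (value of joint strip above 0.001 m and ((horizontal distance between feedbox and sec1 below 0.12 m and contact force between the fingers and sec3 above 0.4 N) or (horizontal distance between feedbox and sec7 below 0.12 m and contact force between the fingers and sec5 above 0.4 N))), for 0.1 s.
4. the fingers lightly press the fourth section, counted from the connection box (at least 0.4 N on it, strip at least 1 mm down) (value of joint strip above 0.001 m and ((horizontal distance between feedbox and sec1 below 0.12 m and contact force between the fingers and sec4 above 0.4 N) or (horizontal distance between feedbox and sec7 below 0.12 m and contact force between the fingers and sec4 above 0.4 N))), for 0.1 s.
5. the fingers lightly press the fifth section, counted from the connection box (at least 0.4 N on it, strip at least 1 mm down) (value of joint strip above 0.001 m and ((horizontal distance between feedbox and sec1 below 0.12 m and contact force between the fingers and sec5 above 0.4 N) or (horizontal distance between feedbox and sec7 below 0.12 m and contact force between the fingers and sec3 above 0.4 N))), for 0.1 s.
6. the fingers lightly press the sixth section, counted from the connection box (at least 0.4 N on it, strip at least 1 mm down) (value of joint strip above 0.001 m and ((horizontal distance between feedbox and sec1 below 0.12 m and contact force between the fingers and sec6 above 0.4 N) or (horizontal distance between feedbox and sec7 below 0.12 m and contact force between the fingers and sec2 above 0.4 N))), for 0.1 s.
7. the fingers lightly press the seventh and last section, counted from the connection box (at least 0.4 N on it, strip at least 1 mm down) (value of joint strip above 0.001 m and ((horizontal distance between feedbox and sec1 below 0.12 m and contact force between the fingers and sec7 above 0.4 N) or (horizontal distance between feedbox and sec7 below 0.12 m and contact force between the fingers and sec1 above 0.4 N))), for 0.1 s.
At the end, for the whole second after the job is handed in: The fingers rest on the last section (by the end block, farthest from the connection box) with at least 0.4 N and hold the strip 1 to 9 mm down and at rest; every loose thing is within 15 mm of where it began (all of step 7 and value of joint strip below 0.009 m and velocity of joint strip below 0.01 m/s and distance of each of screwdriver, oiler, socket, wrench, tape, cup from where it was at the start of the episode below 0.015 m); the arm keeps its last pose, push and grip.
It fails at once if the strip is pressed more than 9 mm down, to its stop (value of joint strip above 0.009 m).
It fails at once if the strip is pulled up by more than 1.5 mm (value of joint strip below -0.0015 m).
It fails at once if a loose thing is moved by more than 15 mm, lifted or knocked over (distance of any of screwdriver, oiler, socket, wrench, tape, cup from where it was at the start of the episode above 0.015 m or angle between any of oiler, cup, socket's own z axis and vertical above 0.35 rad).
It also fails if it takes over 38 s, if anything falls off the work surface, if the arm or the gripper's body presses on something with over 40 N, if the wrist force passes 120 N, or if a joint passes its speed limit or range.

## Working session

There is one attempt and no reset: what is moved stays moved. The work goes in short steps, Python scripts to look and compute and a tool call to move; the robot and the scene stay as the last step left them, time stands still between calls to the robot, and variables do not carry over. Pictures are saved under pics/ and viewed, at most 10 in all, crops included, and the job is handed in when it is done.

Besides the shell and the picture viewer there is one more tool, called after ">>>" in YAML: its name, and indented under it one key for each argument. jog_arm: Moves the arm, as the interface text tells. Its arguments: {"type":"object","properties":{"targets":{"type":"array"}},"required":["targets"]}

```bash
mkdir -p pics
cat > h.py <<'E'
from plant import *
import numpy as np, cv2
from scipy.spatial.transform import Rotation as R
def cloud(name):
    im,d=grab_frame(name); p=camera_params(name)
    f=240/np.tan(np.radians(p["fovy"])/2)
    v,u=np.mgrid[:480,:640]
    c=np.stack([(u-p["cx"])/f*d,(v-p["cy"])/f*d,d],-1)
    Rm=R.from_rotvec(np.ravel(p["rvec"])).as_matrix()
    return im,d,(c-np.ravel(p["tvec"]))@Rm
E
python3 - <<'E'
from h import *
print(state())
for n in("top","side"):
    im,d,w=cloud(n); cv2.imwrite(f"pics/{n}.png",im[...,::-1]); np.savez(f"{n}.npz",im=im,d=d,w=w)
    print(camera_params(n))
E
```

```text
{'time': 0.0, 'joint_pos': array([-1.44997922e+00,  5.33514710e-02,  1.61431240e+00, -6.00126075e-06,
        1.47595517e+00, -1.18986471e-01]), 'joint_vel': array([ 0.00070354, -0.00021392, -0.00036548, -0.00224793,  0.00052278,
       -0.00045574]), 'joint_efforts': array([ 1.28288990e-03, -3.93680227e+01, -3.70176494e+01, -3.01775390e-05,
        6.94515111e-03,  4.64667291e-07]), 'tool_pos': array([ 0.14837678, -0.60649514,  0.23005535]), 'tool_rot': array([-1.01319160e-03,  9.92819844e-01,  1.19614924e-01, -3.91424849e-06]), 'contact_force': array([ 0.05220594,  0.25202289, -0.14219071]), 'ft_torque': array([ 0.05283826, -0.00217395,  0.00481105]), 'grasp_force': 0.0, 'gripper_width': 0.9956404813624924}
{'fovy': 46.92557244583266, 'cx': 312.444385291753, 'cy': 240.98944644743946, 'rvec': array([ 2.20617683, -2.1586188 ,  0.13052149]), 'tvec': array([-0.026291  ,  0.55598203,  1.14304984])}
{'fovy': 47.74524318697149, 'cx': 325.4919498305801, 'cy': 240.8793612511248, 'rvec': array([ 0.33966855, -2.7158234 ,  1.35301464]), 'tvec': array([0.56391191, 0.14411124, 0.99921075])}
```

View pics/top.png

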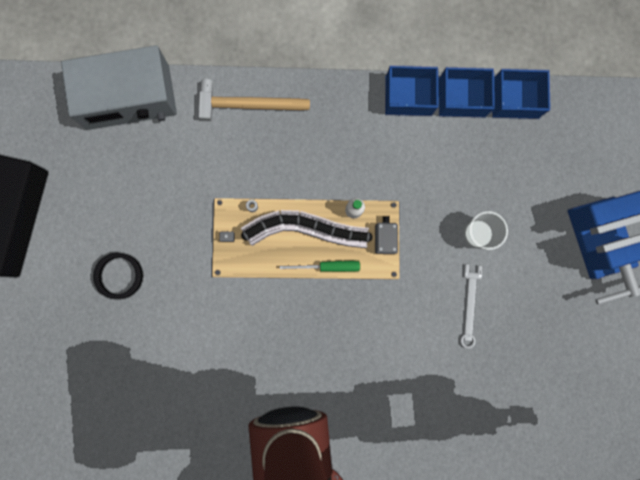

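Run:
```python
from h import *
for n in("top","side"):
    z=np.load(n+".npz"); w=z["w"]; im=z["im"].astype(int)
    m=(w[...,2]>.055)&(w[...,2]<.075)&(im.max(-1)<90)&(z["d"]>0)
    P=w[m]; 
    if len(P)==0: print(n,'none');continue
    print(n,len(P),np.percentile(P[:,2],[5,50,95]))
    for y0 in np.arange(-.4,.45,.02):
        q=P[(abs(P[:,1]-y0)<.005)]
        if len(q)>3: print(round(y0,2),len(q),q[:,0].min().round(4),q[:,0].max().round(4),np.median(q[:,0]).round(4),q[:,2].max().round(4))
    print(P[:,1].min(),P[:,1].max())
```

```text
top 2543 [0.05621787 0.06350475 0.07306537]
-0.14 4 0.5627 0.5685 0.5654 0.0598
-0.12 42 0.5575 0.5742 0.5651 0.069
-0.1 41 0.5592 0.5759 0.567 0.0676
-0.08 47 0.5614 0.5799 0.5705 0.0671
-0.06 41 0.5663 0.5831 0.5744 0.0685
-0.04 45 0.5707 0.5906 0.5804 0.0704
-0.02 47 0.5767 0.5963 0.5857 0.07
0.0 45 0.5835 0.602 0.5919 0.068
0.02 43 0.5877 0.6066 0.5973 0.0675
0.04 45 0.5893 0.606 0.5972 0.0683
0.06 47 0.5851 0.6051 0.5947 0.0688
0.08 50 0.5795 0.6013 0.5888 0.0676
0.1 58 0.5651 0.592 0.5779 0.069
0.12 53 0.5544 0.5793 0.5662 0.0684
0.3 15 0.8267 0.8299 0.8289 0.0718
0.32 19 0.8224 0.8274 0.8245 0.0747
0.34 43 0.8049 0.8223 0.8115 0.0743
0.36 15 0.8039 0.8176 0.8157 0.0721
0.38 17 0.8113 0.8141 0.8126 0.073
0.4 18 0.8043 0.8086 0.8057 0.0727
0.42 16 0.7998 0.8033 0.802 0.0735
0.44 18 0.7952 0.7995 0.7977 0.0749
-0.667655783285782 0.6123048108136202
side 3725 [0.05581781 0.06355089 0.07359968]
-0.38 4 0.8581 0.9282 0.9091 0.0585
-0.36 4 0.8441 0.9289 0.8872 0.0569
-0.28 6 0.8527 0.9237 0.9143 0.0579
-0.12 28 0.5557 0.5774 0.5632 0.0656
-0.1 27 0.5579 0.5772 0.5638 0.0662
-0.08 26 0.5609 0.5772 0.5667 0.066
-0.06 29 0.5641 0.5816 0.5702 0.0663
-0.04 33 0.5687 0.5874 0.5761 0.0668
-0.02 50 0.0652 0.5972 0.5811 0.0724
0.0 63 0.0666 0.6008 0.5837 0.0743
0.02 82 0.0614 0.6038 0.0673 0.0747
0.04 107 0.048 0.608 0.0569 0.0749
0.06 169 0.02 0.609 0.033 0.0747
0.08 45 0.5813 0.6027 0.5927 0.066
0.1 45 0.5688 0.5954 0.5831 0.0666
0.12 52 0.5544 0.5823 0.5708 0.0664
0.14 8 0.5585 0.5694 0.563 0.0668
0.3 30 0.8276 0.8309 0.8291 0.074
0.32 34 0.8235 0.8264 0.8248 0.0746
0.34 43 0.8045 0.8223 0.8072 0.075
0.36 86 0.8026 0.8182 0.8131 0.0744
0.38 36 0.8108 0.8145 0.8131 0.0733
0.4 38 0.8047 0.8083 0.8068 0.0749
0.42 40 0.8012 0.8051 0.8026 0.0748
0.44 49 0.7973 0.8004 0.7987 0.074
-1.5785770375532762 0.5080429634987464
```

The top view shows the plate in the middle. The feed box is at right (386,237), which is world -y, and the end block is at left (226,237), +y. The strip runs from about (370,237) to (248,237). The run therefore goes from -y to +y. I'll check the strip's ends, the bands and the tall oiler next.

Run:
```python
from h import *
z=np.load("side.npz"); w=z["w"]; im=z["im"]
A=[]
for n in("top","side"):
    z=np.load(n+".npz"); w=z["w"]
    s=(w[...,2]>.058)&(w[...,2]<.072)&(w[...,0]>.53)&(w[...,0]<.63)&(abs(w[...,1])<.17)&(z["d"]>0)
    P=w[s]; print(n,len(P),"y ends",np.percentile(P[:,1],[0.3,1,99,99.7]).round(4))
    A.append(P)
    o=(w[...,2]>.078)&(w[...,2]<.1)&(abs(w[...,0]-.63)<.06)&(abs(w[...,1])<.15)
    print(" oiler top",len(w[o]),np.median(w[o],0).round(3))
    if n=="side":
        v,u=np.where(s); m=25; a,b,c,e=v.min()-m,v.max()+m,u.min()-m,u.max()+m
        k=min(800/(e-c),600/(b-a)); print(a,b,c,e,k)
        cv2.imwrite("pics/crop.png",cv2.resize(z["im"][a:b,c:e,::-1],None,fx=k*.99,fy=k*.99,interpolation=cv2.INTER_CUBIC))
P=np.vstack(A); xs=[]
ys=np.arange(-.135,.146,.01)
for y in ys:
    q=P[abs(P[:,1]-y)<.004]; xs.append((np.percentile(q[:,0],3)+np.percentile(q[:,0],97))/2 if len(q)>5 else np.nan)
xs=np.array(xs); s=np.r_[0,np.cumsum(np.hypot(np.diff(xs),.01))]
for r in zip(ys,xs,s): print(np.round(r,4))
```

```text
top 1377 y ends [-0.1343 -0.1317  0.1289  0.1314]
 oiler top 77 [ 0.627 -0.101  0.094]
side 991 y ends [-0.1289 -0.1245  0.1336  0.1348]
 oiler top 88 [ 0.627 -0.095  0.091]
182 315 279 376 4.511278195488722
[-0.135   0.5667  0.    ]
[-0.125   0.5661  0.01  ]
[-0.115   0.5927  0.0384]
[-0.105   0.5877  0.0495]
[-0.095   0.5915  0.0602]
[-0.085   0.5948  0.0707]
[-0.075   0.5722  0.0955]
[-0.065   0.5746  0.1058]
[-0.055   0.5777  0.1162]
[-0.045   0.5796  0.1264]
[-0.035   0.5837  0.1372]
[-0.025   0.5868  0.1477]
[-0.015   0.5895  0.158 ]
[-0.005   0.5928  0.1686]
[0.005  0.5955 0.1789]
[0.015  0.5981 0.1892]
[0.025  0.5996 0.1994]
[0.035  0.5984 0.2094]
[0.045  0.5986 0.2194]
[0.055  0.5991 0.2295]
[0.065  0.5946 0.2404]
[0.075  0.5912 0.251 ]
[0.085  0.5871 0.2618]
[0.095  0.5826 0.2727]
[0.105  0.5766 0.2844]
[0.115  0.5703 0.2963]
[0.125  0.5658 0.3072]
[0.135  0.564  0.3174]
[0.145   nan   nan]
```

View pics/crop.png

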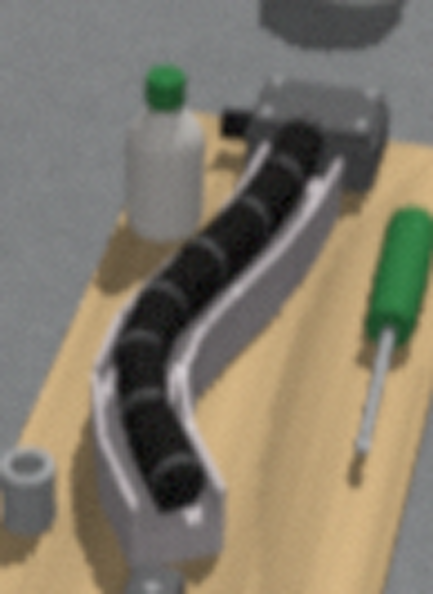

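The crop of the side view shows the strip running from the feed box (top) to the end block (bottom), with grey bands at about (287,170), (252,210), (207,248), (165,300), (135,338), (145,395) and (180,465). The oiler's top is about 60 mm beyond the strip. I'll put the bands on the z = 0.065 plane.

Run:
```python
from h import *
p=camera_params("side"); f=240/np.tan(np.radians(p["fovy"])/2)
Rm=R.from_rotvec(p["rvec"]).as_matrix(); C=-Rm.T@p["tvec"]
L=None
for a,b in [(300,130),(287,170),(252,210),(207,248),(165,300),(135,338),(145,395),(180,465),(185,500)]:
    u,v=279+a/4.466,182+b/4.466
    r=Rm.T@[(u-p["cx"])/f,(v-p["cy"])/f,1]; q=C+r*(.065-C[2])/r[2]
    print(q.round(4), None if L is None else np.linalg.norm(q-L).round(4)); L=q
s=state(); T=R.from_quat(np.roll(s["tool_rot"],-1)).as_matrix(); print(T.round(4))
# target: tool x along strip (world +y or -y), z down
for yaw in (1,-1):
    x=np.array([0,yaw,0]);zz=np.array([0,0,-1]);G=np.c_[x,np.cross(zz,x),zz]
    print(yaw,(R.from_matrix(T.T@G).as_rotvec(degrees=True)/8).round(3))
print((T.T@(np.array([.567,-.115,.1])-s["tool_pos"])/.025).round(3))
```

```text
[ 0.5643 -0.1131  0.065 ] None
[ 0.5633 -0.0791  0.065 ] 0.034
[ 0.5719 -0.044   0.065 ] 0.0361
[ 0.5848 -0.0108  0.065 ] 0.0356
[0.5934 0.0302 0.065 ] 0.0419
[0.5991 0.0586 0.065 ] 0.029
[0.5855 0.0933 0.065 ] 0.0373
[0.5612 0.131  0.065 ] 0.0449
[0.5543 0.1502 0.065 ] 0.0203
[[ 9.714e-01  2.375e-01 -2.000e-04]
 [ 2.375e-01 -9.714e-01  1.900e-03]
 [ 2.000e-04 -1.900e-03 -1.000e+00]]
1 [-0.011 -0.01  -9.532]
-1 [-1.1000e-02  1.1000e-02  1.2968e+01]
[ 20.935 -15.112   5.24 ]
```

>>> jog_arm:
  targets:
    - [[2,-1.4,0],[0,0,-1],0]
    - [[4,-2.9,0],[0,0,-2],0]
    - [[6,-4.3,0.5],[0,0,-3],0]
    - [[8,-5.8,1],[0,0,-4],0]
    - [[10,-7.2,1.5],[0,0,-5],0]
    - [[12,-8.7,2],[0,0,-6],0]
    - [[14,-10.1,2.5],[0,0,-7],0]
    - [[16,-11.6,3],[0,0,-8],0]

```text
time: 1.1
tool_pos: [0.4669, -0.231, 0.1563]
tool_rot: [0.0, 0.777, 0.629, -0.0]
contact_force: [1.2, -1.1, -0.3]
gripper_width: 0.001
grasp_force: 0.0
```

```bash
cat > go.py <<'E'
from h import *
import sys
t=np.array(eval(sys.argv[1])); s=state(); T=R.from_quat(np.roll(s["tool_rot"],-1)).as_matrix()
G=np.array([[0,-1,0],[1,0,0],[0,0,-1]]); G=np.array([[0,1,0],[1,0,0],[0,0,-1.]])
print(s["time"],s["tool_pos"].round(4),s["gripper_width"],s["contact_force"].round(2))
print("shift",(T.T@(t-s["tool_pos"])/.025).round(3),"turn",(R.from_matrix(T.T@G).as_rotvec(degrees=True)/8).round(3))
E
python3 go.py "[.5665,-.108,.1]"
```

```text
1.1 [ 0.4669 -0.231   0.1563] 0.001478458052035038 [ 1.25 -1.1  -0.28]
shift [5.643 2.874 2.252] turn [-0.   0.  -1.5]
```

>>> jog_arm:
  targets:
    - [[1.4,0.7,0],[0,0,-0.5],0]
    - [[2.8,1.4,0],[0,0,-1],0]
    - [[4.2,2.1,0.4],[0,0,-1.5],0]
    - [[5.4,2.7,1],[0,0,-1.5],0]
    - [[5.4,2.7,2],[0,0,-1.5],0]
    - [[5.4,2.7,2],[0,0,-1.5],0]
    - [[5.4,2.7,2],[0,0,-1.5],0]

```text
time: 1.98
tool_pos: [0.5607, -0.1156, 0.1074]
tool_rot: [0.0, 0.709, 0.705, 0.0]
contact_force: [0.4, 0.9, 0.2]
gripper_width: 0.0
grasp_force: 0.0
```

```bash
python3 go.py "[.5665,-.108,.065]"
```

```text
1.975 [ 0.5607 -0.1156  0.1074] 0.00048770152835727964 [0.4  0.88 0.15]
shift [0.305 0.229 1.697] turn [ 0.002  0.001 -0.035]
```

>>> jog_arm:
  targets:
    - [[0.3,0.24,0.5],[0,0,0],0]
    - [[0.3,0.24,1],[0,0,0],0]
    - [[0.3,0.24,1.4],[0,0,0],0]
    - [[0.3,0.24,1.5],[0,0,0],0]
    - [[0.3,0.24,1.5],[0,0,0],0]
    - [[0.3,0.24,1.5],[0,0,0],0]
    - [[0.3,0.24,1.5],[0,0,0],0]

```text
time: 2.85
tool_pos: [0.567, -0.108, 0.07]
tool_rot: [0.0, 0.709, 0.705, 0.0]
contact_force: [-0.3, -0.1, 0.3]
gripper_width: -0.007
grasp_force: 0.0
```

Now press down to z ≈ 0.0625.

>>> jog_arm:
  targets:
    - [[0,0,0.1],[0,0,0],0]
    - [[0,0,0.2],[0,0,0],0]
    - [[0,0,0.25],[0,0,0],0]
    - [[0,0,0.3],[0,0,0],0]
    - [[0,0,0.3],[0,0,0],0]
    - [[0,0,0.3],[0,0,0],0]

```text
time: 3.6
tool_pos: [0.5668, -0.1079, 0.0622]
tool_rot: [0.0, 0.709, 0.706, 0.0]
contact_force: [-0.7, 0.1, 3.0]
gripper_width: 0.002
grasp_force: 1.4
```

>>> jog_arm:
  targets:
    - [[0,0,0.05],[0,0,0],0]
    - [[0,0,0.05],[0,0,0],0]
    - [[0,0,0.05],[0,0,0],0]
    - [[0,0,0.05],[0,0,0],0]

```text
time: 4.1
tool_pos: [0.5669, -0.1079, 0.0609]
tool_rot: [0.0, 0.709, 0.706, 0.0]
contact_force: [-1.3, 0.5, 4.1]
gripper_width: -0.001
grasp_force: 2.1
```

>>> jog_arm:
  targets:
    - [[0.2,0.02,0],[0,0,0],0]
    - [[0.4,0.04,0],[0,0,0],0]
    - [[0.6,0.06,0],[0,0,0],0]
    - [[0.8,0.08,0],[0,0,0],0]
    - [[1.0,0.11,0],[0,0,0],0]
    - [[1.2,0.14,0],[0,0,0],0]
    - [[1.4,0.17,0],[0,0,0],0]
    - [[1.6,0.21,0],[0,0,0],0]

```text
time: 5.1
tool_pos: [0.5721, -0.0675, 0.0606]
tool_rot: [-0.0, 0.709, 0.706, -0.0]
contact_force: [-0.7, -3.3, 4.7]
gripper_width: 0.0
grasp_force: 2.2
```

>>> jog_arm:
  targets:
    - [[0,0,0],[0,0,0],0]
    - [[0.1,0.02,0],[0,0,0],0]
    - [[0.2,0.04,0],[0,0,0],0]
    - [[0.4,0.09,0],[0,0,0],0]
    - [[0.6,0.14,0],[0,0,0],0]
    - [[0.8,0.19,0],[0,0,0],0]
    - [[1.0,0.24,0],[0,0,0],0]
    - [[1.2,0.3,0],[0,0,0],0]

```text
time: 6.1
tool_pos: [0.5798, -0.0375, 0.0606]
tool_rot: [-0.0, 0.709, 0.706, -0.0]
contact_force: [-1.0, -3.1, 4.7]
gripper_width: -0.004
grasp_force: 2.2
```

>>> jog_arm:
  targets:
    - [[0.2,0.06,0],[0,0,0],0]
    - [[0.4,0.12,0],[0,0,0],0]
    - [[0.6,0.18,0],[0,0,0],0]
    - [[0.8,0.25,0],[0,0,0],0]
    - [[1.0,0.31,0],[0,0,0],0]
    - [[1.2,0.37,0],[0,0,0],0]
    - [[1.4,0.42,0],[0,0,0],0]
    - [[1.6,0.46,0],[0,0,0],0]

```text
time: 7.1
tool_pos: [0.5916, 0.0024, 0.0608]
tool_rot: [0.0, 0.709, 0.705, 0.0]
contact_force: [-1.1, -3.0, 4.1]
gripper_width: 0.0
grasp_force: 2.1
```

>>> jog_arm:
  targets:
    - [[0.2,0.06,0],[0,0,0],0]
    - [[0.4,0.11,0],[0,0,0],0]
    - [[0.6,0.15,0],[0,0,0],0]
    - [[0.8,0.19,0],[0,0,0],0]
    - [[1.0,0.21,0],[0,0,0],0]
    - [[1.2,0.23,0],[0,0,0],0]
    - [[1.4,0.24,0],[0,0,0],0]
    - [[1.6,0.24,0],[0,0,0],0]

```text
time: 8.1
tool_pos: [0.5978, 0.0423, 0.0608]
tool_rot: [0.0, 0.709, 0.705, 0.0]
contact_force: [0.9, -3.2, 3.3]
gripper_width: -0.003
grasp_force: 2.1
```

>>> jog_arm:
  targets:
    - [[0.2,0,0],[0,0,0],0]
    - [[0.4,-0.02,0],[0,0,0],0]
    - [[0.6,-0.05,0],[0,0,0],0]
    - [[0.8,-0.09,0],[0,0,0],0]
    - [[1.0,-0.14,0],[0,0,0],0]
    - [[1.2,-0.2,0],[0,0,0],0]
    - [[1.4,-0.27,0],[0,0,0],0]
    - [[1.6,-0.35,0],[0,0,0],0]

```text
time: 9.1
tool_pos: [0.589, 0.0824, 0.0608]
tool_rot: [0.0, 0.709, 0.706, 0.0]
contact_force: [1.9, -3.4, 4.3]
gripper_width: -0.0
grasp_force: 2.1
```

>>> jog_arm:
  targets:
    - [[0.2,-0.09,0],[0,0,0],0]
    - [[0.4,-0.19,0],[0,0,0],0]
    - [[0.6,-0.3,0],[0,0,0],0]
    - [[0.8,-0.41,0],[0,0,0],0]
    - [[1.0,-0.53,0],[0,0,0],0]
    - [[1.2,-0.65,0],[0,0,0],0]
    - [[1.2,-0.65,0],[0,0,0],0]
    - [[1.2,-0.65,0],[0,0,0],0]

```text
time: 10.1
tool_pos: [0.5725, 0.1129, 0.0605]
tool_rot: [-0.001, 0.709, 0.705, 0.0]
contact_force: [-0.1, 1.9, 3.7]
gripper_width: -0.004
grasp_force: 2.2
```

Run:
```python
from h import *
im,d,w=cloud("side"); cv2.imwrite("pics/end.png",cv2.resize(im[150:350,230:450,::-1],None,fx=3,fy=3,interpolation=cv2.INTER_CUBIC))
s=state();print(s["tool_pos"],s["contact_force"])
```

```text
[0.57248755 0.11292014 0.06050706] [-0.62201395  1.79687732  4.43516686]
```

View pics/end.png

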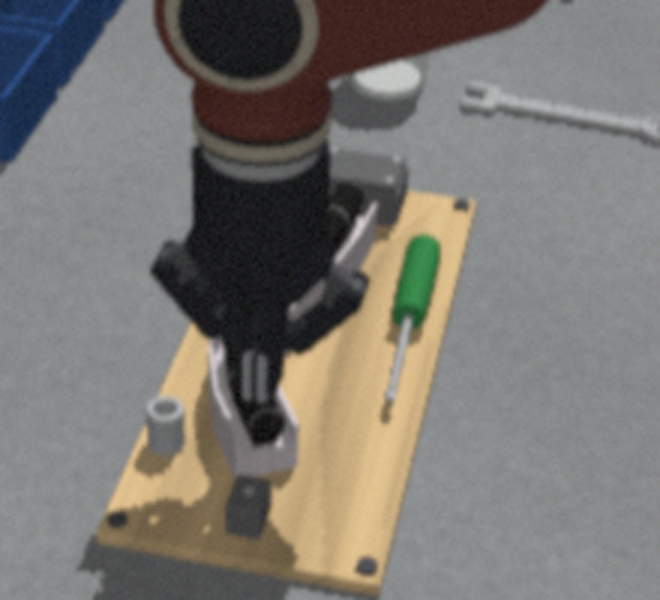

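The end view shows the fingertips at about (255,395), on the last section just before its end band at about (265,425). The end block at (248,505) is clear, and the socket and screwdriver haven't moved.

```bash
python3 -c "
from plant import *
print(job_done())"
```

```text
the job is handed in; nothing more can be done
None
```

I pressed all seven sections in order from the connection box, with the strip about 4 to 4.5 mm down, and handed the job in with the fingers holding the last section at about 4 N; no verdict came back. The socket and screwdriver looked unmoved in the last picture, where the arm hid the oil bottle and the tape roll was out of frame.

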